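# Load the board carrier into the soldering nest and pin it

### The arm

A 6-joint arm with a two-finger parallel gripper is mounted at the origin on a cart in front of the work surface, level with it; the furniture and walls round the work are solid. World frame = base frame: x ahead of the robot, y to its left, z up, the work surface at z = 0. Lengths are in mm, angles in degrees, forces in N, time in s.
With the tool pointing down it reaches from about 400 to 825 mm from the base axis. Payload 7 kg.
Tool frame: the origin (TCP) lies midway between the tips of the shut fingers; the grasp point (between the pads) lies 19 mm behind it (ctrl.tcp_to_grasp is the distance from the TCP to the grasp point, in mm); z points along the fingers, y is the line along which they close (so a half turn about z gives the same grasp; the last joint's range is limited). The gripper opens to 88 mm and grips with 3 to 60 N. Pads are 19 mm wide; open, the fingers measure 130 mm over their backs; the gripper's body (78 mm by 193 mm) begins 47 mm behind the grasp point.
Start: joints at [-55.571, 20.546, 0.682, 0, -70.136, -16.507], TCP at [207.687, -642.232, 226.561] pointing down, gripper open.
Joint ranges: [-176.03, 176.03], [-82.01, 121.73], [-58.28, 71.71], [-173.87, 95.51], [-174.79, -0.11], [-173.66, 173.66]. Speed limits (degrees/s): [136.94, 136.94, 172.46, 180, 180, 180].

### API

Orientations are given as [roll, pitch, yaw] about the fixed x, y, z axes, in that order (R = Rz(yaw) Ry(pitch) Rx(roll)).
In Python, from cell import readout, viewer, job, ctrl gives the robot as it stands.
- The arm moves only by the tool apply_moves, never from a script. Its argument "rows" is a list of rows, each a list of 3 entries, a list of its own where there are three numbers: the closure, from -1 (fully open) to 1 (shut), then the shift along the tool's x, y, z in m, then the turn about the tool's z in rad. In form: [[gripper, [dx, dy, dz], twist], ...]. A call has 1 to 8 rows; each row is the pose to reach, as a shift and turn from the pose commanded when the call began, along the tool's axes at that moment; what a row does not reach only later rows make up. A row lasts 1/10 s, in which the tool goes at most 50 mm and 8.59 degrees, less where a joint would pass 70% of its speed; a pose out of reach is approached as far as the arm can. A call with a gripper value outside its range is refused whole. The fingers move at their own pace and stop on an object; "newtons" is the grip in N (left out, the last holds). Time passes only in rows, so rows that repeat a pose let the fingers close. It gives the time, the measured TCP pose, the force, the opening and the grip force at its end, in the units of the state.
- readout.get_obs(): the state, without advancing time (a new reading comes with each control period).
- viewer.camera(name): name is "scene" or "top" or "wrist"; returns the picture (420x560x3 uint8, blue, green, red); there is no depth.
- viewer.camera_info(name): a dict with "fx", "fy", "cx", "cy" (pixels), "eye" and "orientation" of the camera in the world; the wrist camera has in their place "T_tool_cam" (4x4, takes a point from camera to tool coordinates, whose origin is the TCP and whose axes are the flange's). Camera axes: x right, y up, looking along -z (the intrinsics and any distortion apply to the point x, -y, -z); pixel columns grow to the right and rows downward; lengths in mm; the calibration is good to about 2 mm. A picture is of the moment at which its call begins: read the wrist's pose just before it. camera_info takes no time and is no camera call.
- job.sign_off(): hands the job in; it is judged then, once.
The state is a dict: "clock": time; "joint_positions": joint angles; "qd": joint speeds; "tau": joint torques, N m; "ee_pos": TCP position; "tcp_rot": TCP orientation; "contact_force": force on the tool from outside, world axes, zero at the start; "ft_torque": the same for the moment, N m; "grip_width": opening from 0.0 (shut) to 1.0 (fully open); "finger_force": force on a finger pad.
Only numpy, scipy, OpenCV 4.12 (cv2) and the standard library are available. Lean on these libraries where they do the work, as an engineer would, in place of code of your own. Each camera call takes 0.05 s, during which the arm holds its last target. There are 200 camera calls.

### The job

Get the circuit board ready for soldering: slide its carrier, flat on the nest, in between the guide rails, until it is fully home against the two stop buttons, then lock it by pushing the black-knobbed pin all the way in, through the eye on the carrier's tongue, until the knob sits against the blue block. Leave the flux tin and the solder reel beside the nest where they stand.

Things in the scene. Friction and masses are not known exactly. Their poses are not given: they have to be found in the camera images.
- nest: fixed soldering nest: aluminium base plate 132 (x) x 260 (y) x 8 mm on the bench, origin at the centre of its underside, z up. The carrier slides on the plate's top towards the nest's -y, between two dark guide rails, to two blue blocks at the -y end. All nest points below have the nest's axes
- funnel_mouth (a point): on the plate's top at [0, -12, 8] mm in the nest's frame, midway between the front ends of the rails: here they stand 112 mm apart and close as a funnel to 86.4 mm at y = -34 mm; from there to y = -74 mm they are straight. Rails are 14 mm high above the plate
- stops (a point): midway between the tips of the two steel stop buttons that stand out of the blue blocks towards the carrier: [0, -72, 12.5] mm in the nest's frame, the buttons at x = -30 and 30 mm. The carrier's front edge touches them when home
- pin_block (a point): centre of the bore's outer mouth on the robot-side blue block: [-51, -92, 24] mm in the nest's frame; the knob's shoulder rests here when the pin is home. The two blue blocks reach from x = -51 to -7 and from 7 to 43 mm, y = -74.5 to -109.5 mm, tops 44 mm above the bench; each has a 9 mm bore along x
- lock_axis (a point): on the line of the two bores, in the middle of the 14 mm slot between the blue blocks that takes the carrier's tongue: [0, -92, 24] mm in the nest's frame
- carrier: loose aluminium carrier, about 0.6 kg, on the nest's plate: 84 (x) x 100 (y) x 8 mm, origin at the centre of its underside, z up; on it a green circuit board with a transformer, relay and fuse holder, up to 47 mm high. In front (-y) a steel tongue 10 mm wide, y = -46 to -82 mm, 3 to 29 mm above the underside. Home: origin at y = -22 mm in the nest's frame
- push_flange (a point): centre of the outer face of the carrier's upright rear flange, at [0, 50, 13] mm in the carrier's frame; the flange is 84 mm wide (x), 6 mm thick and 26 mm high above the underside
- carrier_eye (a point): centre of the 10 mm eye through the carrier's tongue, along x, at [0, -70, 16] mm in the carrier's frame; on lock_axis when the carrier is home
- lock_pin: loose steel pin, 8 mm thick, lying in the bore of the robot-side blue block, drawn back with its nose just inside. Its x axis runs to the nose (nest's +x); origin on its axis at the shoulder of the black knob, where the 74 mm shank begins (last 8 mm tapered to a 3 mm nose). It may turn about its axis. Home: shoulder on the block, nose 16 mm deep in the far block
- pin_tip (a point): the nose end of the lock pin, 74 mm along x from its origin
- pin_knob (a point): centre of the domed outer end of the pin's black knob, 22 mm behind its origin; the knob is 24 mm in diameter and 22 mm long
- flux_tin: round yellow-lidded tin, 51 mm across, 19 mm high, origin at the centre of its underside; to be left alone
- solder_reel: reel of solder standing on its flange, 55 mm across, 38 mm high, origin at the centre of its underside; to be left alone
There are look-alikes about, which are no part of the job. What is meant by the lock_pin is not purple, and is the larger of those in its own colour.

How it is judged:
By the outcome, as a careful person would: the job done as asked, in the order asked, and still so for the second after the job is handed in, with the robot touching nothing.
It also fails if it takes over 43 s, if anything falls off the work surface, if the arm or the gripper's body presses on something with over 40 N, if the wrist force passes 120 N, or if a joint passes its speed limit or range.

## Working session

There is one attempt and no reset: what is moved stays moved. The work goes in short steps, Python scripts to look and compute and a tool call to move; the robot and the scene stay as the last step left them, time stands still between calls to the robot, and variables do not carry over. Pictures are saved under pics/ and viewed, at most 10 in all, crops included, and the job is handed in when it is done.

Besides the shell and the picture viewer there is one more tool, called after "Call:" by a JSON object that holds its "op" and its "data". apply_moves: Moves the arm, as the interface text tells. Its arguments: {"type":"object","properties":{"rows":{"type":"array"},"newtons":{"type":"number"}},"required":["rows"]}

```bash
mkdir -p pics; python3 - <<'E'
from cell import readout, viewer
import cv2
print(readout.get_obs())
for n in ["scene","top","wrist"]:
    cv2.imwrite(f"pics/{n}0.png",viewer.camera(n)); print(n,viewer.camera_info(n))
E
```

```text
{'clock': 0.0, 'joint_positions': array([-5.55725645e+01,  2.05903721e+01,  6.35541664e-01, -2.08275103e-02,
       -7.01367169e+01, -1.65052301e+01]), 'qd': array([-0.0317467 , -0.0298196 ,  0.07032053, -0.06457744, -0.01278236,
        0.01484678]), 'tau': array([-1.29392192e-03, -5.82725573e+01,  2.93055707e+01,  6.99680507e+00,
        7.12796827e-03, -9.40807922e-05]), 'ee_pos': array([ 207.52808252, -641.79902212,  225.6458987 ]), 'tcp_rot': array([ 1.79906662e+02, -7.23882634e-03, -1.62084881e+02]), 'contact_force': array([0.0179287 , 0.09388828, 0.81657143]), 'ft_torque': array([-0.04217707,  0.03433616,  0.02562788]), 'finger_force': 0.0, 'grip_width': 0.9990794510852701}
scene {'fx': 419.6849848722782, 'fy': 419.6849848722782, 'cx': 284.84894806403685, 'cy': 203.65535610903675, 'eye': array([ 225.58668286, -829.91541551,  577.12696074]), 'orientation': array([ 51.66467677,   0.81391573, -24.07992041])}
top {'fx': 510.72281906279113, 'fy': 510.72281906279113, 'cx': 281.3194871560104, 'cy': 198.22227172092133, 'eye': array([ 340.83882808, -229.85062811,  971.35843767]), 'orientation': array([  8.24566457,   0.76449702, -90.49591287])}
wrist {'fx': 303.58883469221803, 'fy': 303.58883469221803, 'cx': 278.49138931527773, 'cy': 207.93788691458482, 'T_tool_cam': array([[ 8.37451505e-05,  9.63706003e-01,  2.66965791e-01,
         7.17261140e+01],
       [ 9.99999837e-01,  7.02880195e-05, -5.67421475e-04,
         6.57427308e-01],
       [-5.65591979e-04,  2.66965795e-01, -9.63705839e-01,
        -1.58820820e+02],
       [ 0.00000000e+00,  0.00000000e+00,  0.00000000e+00,
         1.00000000e+00]])}
```

View pics/top0.png

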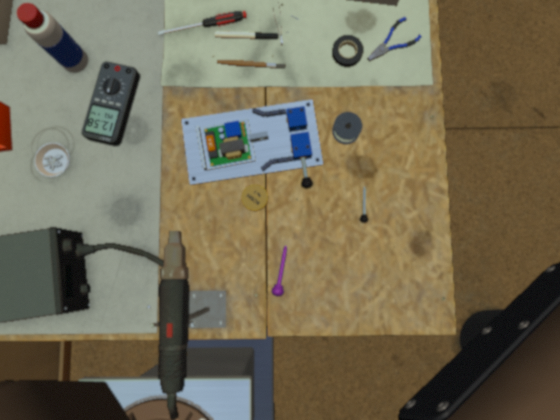

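View pics/scene0.png

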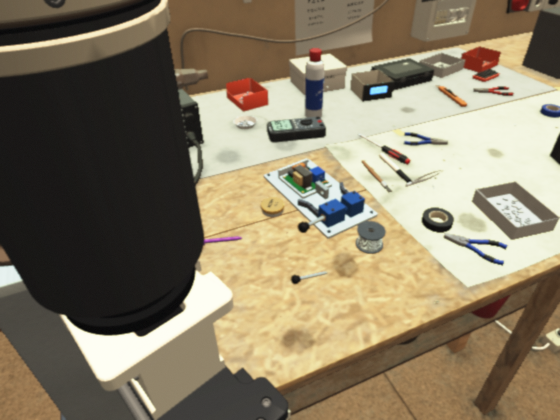

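The top view shows the nest at about (183–322, 100–182), with the blue blocks at (297,119) and (301,145). The carrier is drawn back with its board at (228,143). The lock pin's black knob is at (307,183), the flux tin at (253,198) and the reel at (347,127). The purple pin and the small pin on the bench are look-alikes.

```bash
cat > h.py <<'E'
import numpy as np, cv2
from scipy.spatial.transform import Rotation as R
from cell import readout, viewer
def rot(e): return R.from_euler('xyz',e,degrees=True).as_matrix()
def cam(n,obs=None):
    i=viewer.camera_info(n)
    if n=='wrist':
        T=np.eye(4);o=obs or readout.get_obs();T[:3,:3]=rot(o['tcp_rot']);T[:3,3]=o['ee_pos'];T=T@i['T_tool_cam'];return i,T[:3,3],T[:3,:3]
    return i,np.array(i['eye']),rot(i['orientation'])
def ray(c,p,z):
    i,e,M=c;d=M@np.array([(p[0]-i['cx'])/i['fx'],-(p[1]-i['cy'])/i['fy'],-1]);return e+d*(z-e[2])/d[2]
def proj(c,P):
    i,e,M=c;q=M.T@(np.array(P)-e);return np.array([i['cx']+i['fx']*q[0]/-q[2],i['cy']-i['fy']*q[1]/-q[2]])
E
python3 - <<'E'
from h import *
im=cv2.imread('pics/top0.png');c=cam('top')
hsv=cv2.cvtColor(im,cv2.COLOR_BGR2HSV)
print(hsv[175,215],hsv[112,240],hsv[150,190])
m=((hsv[...,0]>95)&(hsv[...,0]<130)).astype(np.uint8)*255   # bluish: plate+blocks
k=np.zeros_like(m);k[90:195,170:335]=255
m&=k
m=cv2.morphologyEx(m,cv2.MORPH_CLOSE,np.ones((5,5)))
cs=max(cv2.findContours(m,0,2)[0],key=cv2.contourArea)
h=cv2.convexHull(cs);r=cv2.minAreaRect(h);b=cv2.boxPoints(r);print(r)
W=np.array([ray(c,p,8) for p in b]);print(W.round(1),[np.linalg.norm(W[i]-W[i-1]).round(1) for i in range(4)],W.mean(0))
cr=im[85:220,165:375].copy()
cv2.imwrite('pics/c1.png',cv2.resize(cr,None,fx=3.8,fy=3.8,interpolation=2))
# wrist too
E
```

```text
[106  61 189] [106  59 187] [107  58 190]
((251.04942321777344, 141.25335693359375), (66.02254486083984, 134.34471130371094), 81.34745788574219)
[[ 639.7  -20.8    8. ]
 [ 677.4 -281.     8. ]
 [ 546.6 -297.8    8. ]
 [ 510.   -42.5    8. ]] [np.float64(131.5), np.float64(262.9), np.float64(131.8), np.float64(258.0)] [ 593.44212347 -160.52824625    8.        ]
```

View pics/c1.png

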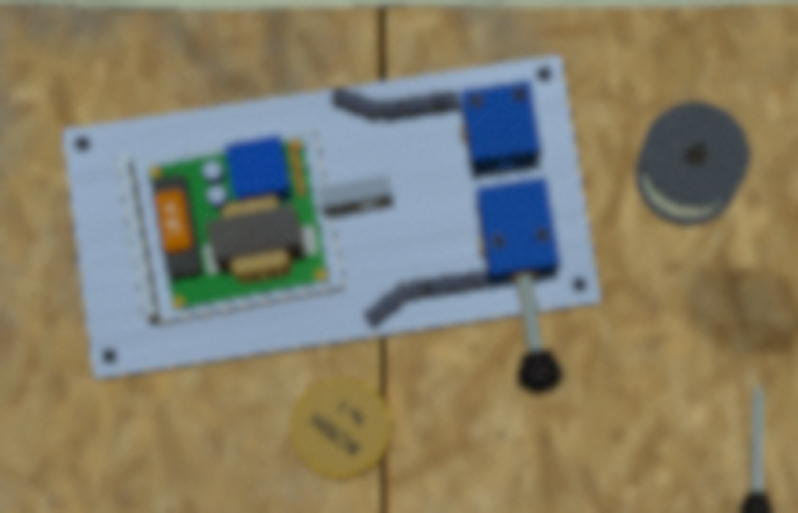

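```bash
python3 - <<'E'
from h import *
c=cam('top');f=lambda u,v:(165+u/3.8,85+v/3.8)
C=np.array([593.4,-160.5]);a=np.radians(8.2);N=np.array([[np.cos(a),-np.sin(a)],[np.sin(a),np.cos(a)]])
def nest(u,v,z): return ((ray(c,f(u,v),z)[:2]-C)@N).round(1)
for n,u,v,z in [('front L',316,135,16),('front R',340,287,16),('flange far end',128,160,34),('flange near end',155,320,34),('tongue tip top',390,182,37),('tongue tip bot edge',392,200,11),('knob',540,370,26),('block corners',478,188,44),('',547,180,44),('',463,90,44),('',532,83,44),('rail front',338,95,22),('',372,315,22),('tin',340,428,19),('hole',82,144,8),('',544,74,8),('',579,285,8),('',109,356,8)]: print(n,nest(u,v,z))
E
```

```text
front L [38.9 -0.5]
front R [-41.2  -1.2]
flange far end [35.1 93.5]
flange near end [-47.7  90.8]
tongue tip top [  2.8 -34.1]
tongue tip bot edge [  0.6 -33.7]
knob [-100.2  -93.3]
block corners [ -8.9 -76.4]
 [ -10.1 -110.5]
 [ 41.6 -76.7]
 [  39.9 -111. ]
rail front [ 56.  -14.7]
 [-59.2 -15.2]
tin [-112.6    8.9]
hole [ 55.3 119.3]
 [  55.3 -120.9]
 [ -57.  -120.9]
 [-56.6 119.6]
```

The plate's size, its hole pattern and the block corners agree with the given dimensions to about 2 mm. The nest centre comes out at about (592.5, -161.6) with a yaw of 8.2°. The carrier's origin is at nest y ≈ 48 and the pin knob at nest (-100, -92). I'm moving behind the flange now.

Call:
{"op": "apply_moves", "data": {"rows": [[0.3,[-0.266,0.234,0],-0.7],[0.3,[-0.266,0.234,0],-0.7],[0.3,[-0.266,0.234,0],-0.7],[0.3,[-0.266,0.234,0],-0.7],[0.3,[-0.266,0.234,0],-0.7],[0.3,[-0.266,0.234,0],-0.7],[0.3,[-0.266,0.234,0],-0.7],[0.3,[-0.266,0.234,0],-0.7]]}}

```text
clock: 0.95
ee_pos: [390.9, -334.0, 226.8]
tcp_rot: [-180.0, 0.1, -121.7]
contact_force: [0.7, -0.1, 0.3]
grip_width: 0.367
finger_force: 0.0
```

```bash
cat >> h.py <<'E'
C=np.array([592.5,-161.6]);A=8.2;a=np.radians(A);N=np.array([[np.cos(a),-np.sin(a)],[np.sin(a),np.cos(a)]])
def tonest(p): return (np.array(p)[:2]-C)@N
def go(nx,ny,z,yaw):
    o=readout.get_obs();d=np.r_[C+N@[nx,ny],z]-o['ee_pos'];M=rot(o['tcp_rot'])
    print('t',round(o['clock'],2),'nest',tonest(o['ee_pos']).round(1),'z',o['ee_pos'][2].round(1),'rot',o['tcp_rot'].round(2),'F',o['contact_force'].round(1),'grip',round(o['grip_width'],3))
    t=-(yaw-o['tcp_rot'][2]+180)%360-180 if 0 else -((yaw-o['tcp_rot'][2]+180)%360-180)
    print('shift m',(M.T@d/1000).round(4),'twist',np.radians(t).round(4))
E
python3 -c "
from h import *
go(-4,130,226,-81.8)"
```

```text
t 0.95 nest [-224.1 -141.9] z 226.8 rot [-1.7995e+02  5.0000e-02 -1.2171e+02] F [ 0.7 -0.1  0.3] grip 0.367
shift m [-0.3497  0.0056  0.0011] twist -0.6965
```

Call:
{"op": "apply_moves", "data": {"rows": [[0.3,[-0.35,0.006,0],-0.697],[0.3,[-0.35,0.006,0],-0.697],[0.3,[-0.35,0.006,0],-0.697],[0.3,[-0.35,0.006,0],-0.697],[0.3,[-0.35,0.006,0],-0.697],[0.3,[-0.35,0.006,0],-0.697],[0.3,[-0.35,0.006,0],-0.697],[0.3,[-0.35,0.006,0],-0.697]]}}

```text
clock: 1.75
ee_pos: [571.4, -33.7, 225.7]
tcp_rot: [180.0, 0.0, -81.8]
contact_force: [0.2, -0.6, 0.0]
grip_width: 0.352
finger_force: 0.0
```

```bash
python3 -c "
from h import *
go(-4,130,14,-81.8)
cv2.imwrite('pics/w1.png',viewer.camera('wrist'))
c=cam('wrist')
for n,x,y,z in [('flange',0,100,34),('plateRearL',66,130,8),('R',-66,130,8),('rail',56,-12,22),('rail',-56,-12,22)]: print(n,proj(c,np.r_[C+N@[x,y],z]).round(0))
"
```

```text
t 1.75 nest [ -2.6 129.6] z 225.7 rot [179.99   0.   -81.81] F [ 0.2 -0.6  0. ] grip 0.352
shift m [-0.0004  0.0014  0.2117] twist -0.0002
flange [274. 163.]
plateRearL [222. 184.]
R [327. 184.]
rail [223.  58.]
rail [326.  58.]
```

View pics/w1.png

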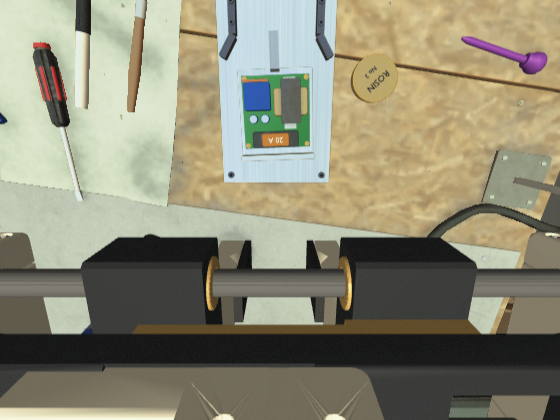

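The wrist view shows the plate's rear corners at (225,182) and (329,182), within 2 px of prediction. The flange is at about (278,157), the rail tips are at (225,58) and (328,58), and there is free space behind the flange. I'll descend and push.

Call:
{"op": "apply_moves", "data": {"rows": [[0.3,[0,0.002,0.05],0],[0.3,[0,0.002,0.1],0],[0.3,[0,0.002,0.15],0],[0.3,[0,0.002,0.19],0],[0.3,[0,0.002,0.205],0],[0.3,[0,0.002,0.211],0],[0.3,[0,0.002,0.211],0]]}}

```text
clock: 2.5
ee_pos: [566.6, -38.8, 15.2]
tcp_rot: [179.9, -0.0, -82.1]
contact_force: [1.4, -0.2, 0.2]
grip_width: 0.349
finger_force: 0.0
```

Call:
{"op": "apply_moves", "data": {"rows": [[0.3,[0.012,0,0],0],[0.3,[0.02,0,0],0],[0.3,[0.028,0,0],0],[0.3,[0.034,0,0],0],[0.3,[0.04,0,0],0],[0.3,[0.046,0,0],0],[0.3,[0.052,0,0],0],[0.3,[0.052,0,0],0]]}}

```text
clock: 3.3
ee_pos: [574.2, -90.2, 15.5]
tcp_rot: [180.0, -0.0, -82.1]
contact_force: [-0.2, 0.3, 0.1]
grip_width: 0.348
finger_force: 0.0
```

```bash
python3 -c "
from h import *
go(-3,37.5,14,-81.8)
cv2.imwrite('pics/w2.png',viewer.camera('wrist'))
"
```

```text
t 3.3 nest [-7.9 73.3] z 15.5 rot [ 1.7998e+02 -1.0000e-02 -8.2060e+01] F [-0.2  0.3  0.1] grip 0.348
shift m [ 0.0357 -0.0051  0.0015] twist -0.0045
```

View pics/w2.png

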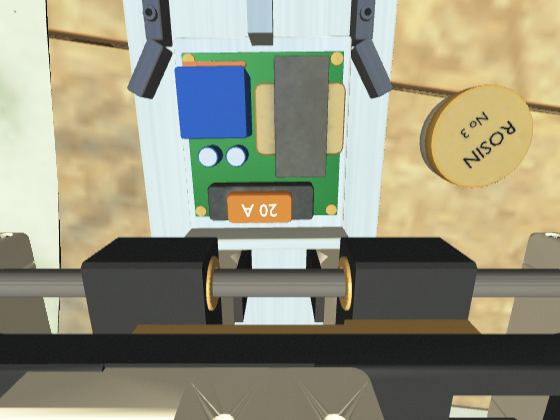

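The wrist view shows the carrier moved and aligned at the funnel, with its flange centre at (268,232), the rail tips at (140,85) and (382,85), and the tin clear. The fingers sit about 5 mm too far to the right. I'll correct that while pushing and slow down near home.

Call:
{"op": "apply_moves", "data": {"rows": [[0.3,[-0.004,-0.003,0],0],[0.3,[0.002,-0.005,0],-0.0045],[0.3,[0.006,-0.005,0],-0.0045],[0.3,[0.01,-0.005,0],-0.0045],[0.3,[0.014,-0.005,0],-0.0045],[0.3,[0.018,-0.005,0],-0.0045],[0.3,[0.022,-0.005,0],-0.0045],[0.3,[0.025,-0.005,0],-0.0045]]}}

```text
clock: 4.15
ee_pos: [582.8, -113.9, 15.6]
tcp_rot: [-180.0, 0.0, -81.8]
contact_force: [0.6, 3.4, -2.0]
grip_width: 0.349
finger_force: 1.4
```

Call:
{"op": "apply_moves", "data": {"rows": [[0.3,[0.002,0,0],0],[0.3,[0.004,0,0],0],[0.3,[0.006,0,0],0],[0.3,[0.007,0,0],0],[0.3,[0.008,0,0],0]]}}

```text
clock: 4.65
ee_pos: [583.9, -121.4, 15.6]
tcp_rot: [-180.0, 0.0, -81.8]
contact_force: [1.6, 3.3, -1.0]
grip_width: 0.352
finger_force: 1.5
```

```bash
python3 -c "
from h import *
go(-3,37.5,14,-81.8)
"
```

```text
t 4.65 nest [-2.8 41. ] z 15.6 rot [-179.99    0.    -81.77] F [ 1.6  3.3 -1. ] grip 0.352
shift m [0.0035 0.0002 0.0016] twist 0.0005
```

Call:
{"op": "apply_moves", "data": {"rows": [[0.3,[0.001,0,0],0],[0.3,[0.002,0,0],0],[0.3,[0.003,0,0],0],[0.3,[0.0035,0,0],0],[0.3,[0.004,0,0],0]]}}

```text
clock: 5.15
ee_pos: [584.4, -124.7, 15.6]
tcp_rot: [-180.0, 0.0, -81.8]
contact_force: [0.0, 10.5, 0.6]
grip_width: 0.349
finger_force: 4.9
```

Call:
{"op": "apply_moves", "data": {"rows": [[0.3,[0.001,0,0],0],[0.3,[0.002,0,0],0],[0.3,[0.003,0,0],0]]}}

```text
clock: 5.45
ee_pos: [584.6, -125.1, 15.6]
tcp_rot: [-180.0, 0.2, -81.8]
contact_force: [-3.4, 29.4, 7.2]
grip_width: 0.349
finger_force: 14.8
```

The force rises to 30 N with the TCP at nest y ≈ 37.3, and I predicted 37.5 at home. I'll back off, rise and look.

Call:
{"op": "apply_moves", "data": {"rows": [[0.3,[-0.006,0,0],0],[0.3,[-0.02,0,0],0],[0.3,[-0.02,0,-0.05],0],[0.3,[-0.02,0,-0.1],0],[0.3,[-0.02,0,-0.1],0]]}}

```text
clock: 5.95
ee_pos: [585.9, -108.6, 122.8]
tcp_rot: [-179.4, -0.1, -81.7]
contact_force: [1.2, 0.2, 0.7]
grip_width: 0.353
finger_force: 0.0
```

```bash
python3 -c "
from h import *
go(-130,-92,112,-171.8)
im=viewer.camera('wrist');c=cam('wrist');cv2.imwrite('pics/w3.png',im)
for n,x,y,z in [('flange top outer',0,28,34),('tongue tip top',0,-104,37),('eye x',0,-92,37),('block',-7,-74.5,44),('front edge L',42,-72,16)]: print(n,proj(c,np.r_[C+N@[x,y],z]).round(0))
"
```

```text
t 5.95 nest [ 1.  53.4] z 122.8 rot [-1.794e+02 -1.500e-01 -8.169e+01] F [1.2 0.2 0.7] grip 0.353
shift m [0.1452 0.1314 0.0098] twist 1.5726
flange top outer [278. 181.]
tongue tip top [278.  -7.]
eye x [278.  13.]
block [288.  38.]
front edge L [225.  52.]
```

View pics/w3.png

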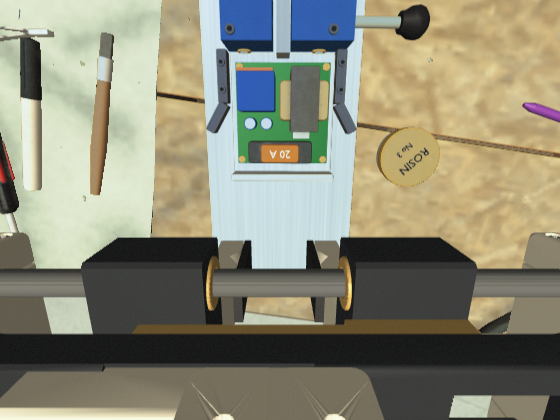

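The tongue is in the slot and the carrier's front edge sits at the two buttons at (243,52) and (322,52). The rear edge at (282,174) is parallel to the nest. The pin knob is at (413,21). Next I go above the pin with the fingers shut.

Call:
{"op": "apply_moves", "data": {"rows": [[1,[0.035,0.035,0],-0.15],[1,[0.07,0.07,0],-0.3],[1,[0.105,0.105,0],-0.45],[1,[0.145,0.133,0],-0.6],[1,[0.145,0.133,0],-0.75],[1,[0.145,0.133,0],-0.9],[1,[0.145,0.133,0],-1.05],[1,[0.145,0.133,0],-1.2]], "newtons": 10}}

```text
clock: 6.8
ee_pos: [469.8, -271.2, 114.7]
tcp_rot: [180.0, 0.1, -14.0]
contact_force: [0.4, -0.0, 0.6]
grip_width: 0.007
finger_force: 0.0
```

Call:
{"op": "apply_moves", "data": {"rows": [[1,[0,0,0],-0.15],[1,[0,0,0],-0.3],[1,[0,0,0],-0.37],[1,[0,0,0],-0.37],[1,[0,0,0],-0.37]]}}

```text
clock: 7.3
ee_pos: [470.4, -270.9, 115.0]
tcp_rot: [-180.0, 0.1, 6.8]
contact_force: [-0.6, 0.0, 0.1]
grip_width: 0.006
finger_force: 0.0
```

```bash
python3 -c "
from h import *
go(-130,-92,14,8.2)
im=viewer.camera('wrist');c=cam('wrist');cv2.imwrite('pics/w4.png',im)
m=(cv2.inRange(im,(0,0,0),(60,60,60)));m[225:]=0
n,l,s,q=cv2.connectedComponentsWithStats(m)
for k in range(1,n):
  if s[k,4]>150: print(s[k],q[k].round(0),tonest(ray(c,q[k],26)).round(1),'lower edge',tonest(ray(c,(q[k][0],s[k,1]+s[k,3]),26)).round(1))
for nme,P in [('pin_block',(-51,-92,24)),('blk',(-51,-74.5,44))]: print(nme,proj(c,np.r_[C+N@P[:2],P[2]]).round(0))
"
```

```text
t 7.3 nest [-136.4  -90.8] z 115.0 rot [-1.7998e+02  8.0000e-02  6.7900e+00] F [-0.6  0.   0.1] grip 0.006
shift m [0.0066 0.0011 0.101 ] twist -0.0246
[150   0   9  33 169] [155.  16.] [12.6 -4.3] lower edge [ 1.6 -2.8]
[252  12  51  15 383] [279.  16.] [ 10.1 -94.2] lower edge [  3.3 -94.1]
[210  35  22  39 303] [225.  59.] [-16.9 -53. ] lower edge [-27.3 -52.2]
[266 154  29  26 563] [280. 167.] [-98.5 -92.3] lower edge [-109.3  -92. ]
pin_block [278. 106.]
blk [254. 105.]
```

View pics/w4.png

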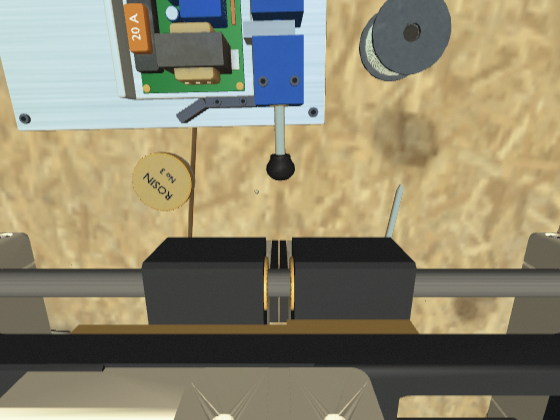

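The wrist view shows the knob at (280,167), in line with the bore. It converts to nest (-98, -92) with its outer end at about -108. The look-alike pin at (398,200), the tin and the reel are clear. I'll descend and push.

Call:
{"op": "apply_moves", "data": {"rows": [[1,[0.002,0.001,0.04],-0.025],[1,[0.002,0.001,0.075],-0.025],[1,[0.002,0.001,0.094],-0.025],[1,[0.002,0.001,0.1],-0.025],[1,[0.002,0.001,0.1],-0.025]]}}

```text
clock: 7.85
ee_pos: [472.7, -271.8, 14.9]
tcp_rot: [-180.0, 0.1, 8.3]
contact_force: [0.5, 0.5, 0.5]
grip_width: 0.008
finger_force: 0.0
```

Call:
{"op": "apply_moves", "data": {"rows": [[1,[0.005,0,0],0],[1,[0.01,0,0],0],[1,[0.014,0,0],0],[1,[0.018,0,0],0],[1,[0.022,0,0],0],[1,[0.026,0,0],0],[1,[0.03,0,0],0],[1,[0.03,0,0],0]]}}

```text
clock: 8.65
ee_pos: [503.5, -267.4, 15.5]
tcp_rot: [180.0, -0.0, 8.4]
contact_force: [0.0, 0.8, 0.6]
grip_width: 0.007
finger_force: 0.0
```

```bash
python3 -c "
from h import *
go(-82.5,-92,14,8.2)
"
```

```text
t 8.65 nest [-103.2  -92. ] z 15.5 rot [ 1.7999e+02 -2.0000e-02  8.3900e+00] F [0.  0.8 0.6] grip 0.007
shift m [0.0207 0.     0.0015] twist 0.0033
```

Call:
{"op": "apply_moves", "data": {"rows": [[1,[0.003,0,0],0],[1,[0.006,0,0],0],[1,[0.009,0,0],0],[1,[0.012,0,0],0],[1,[0.014,0,0],0],[1,[0.016,0,0],0],[1,[0.017,0,0],0],[1,[0.018,0,0],0]]}}

```text
clock: 9.45
ee_pos: [520.6, -264.8, 15.5]
tcp_rot: [-180.0, 0.0, 8.4]
contact_force: [-0.6, 0.4, -0.5]
grip_width: 0.003
finger_force: 0.0
```

Call:
{"op": "apply_moves", "data": {"rows": [[1,[0.001,0,0],0],[1,[0.002,0,0],0],[1,[0.003,0,0],0],[1,[0.004,0,0],0]]}}

```text
clock: 9.85
ee_pos: [523.7, -264.2, 15.3]
tcp_rot: [-180.0, 0.1, 8.4]
contact_force: [-3.0, -1.1, 1.9]
grip_width: 0.007
finger_force: 1.9
```

Call:
{"op": "apply_moves", "data": {"rows": [[1,[0.001,0,0],0],[1,[0.002,0,0],0],[1,[0.003,0,0],0]]}}

```text
clock: 10.15
ee_pos: [524.1, -264.0, 14.9]
tcp_rot: [-179.9, 0.3, 8.3]
contact_force: [-10.9, -3.4, 5.0]
grip_width: 0.006
finger_force: 5.7
```

```bash
python3 -c "
from h import *
go(-82.5,-92,14,8.2)
im=viewer.camera('wrist');cv2.imwrite('pics/w5.png',cv2.resize(im[20:250,180:400],None,fx=2.5,fy=2.5))
"
```

```text
t 10.15 nest [-82.3 -91.6] z 14.9 rot [-179.92    0.34    8.32] F [-10.9  -3.4   5. ] grip 0.006
shift m [-0.0002  0.0004  0.0009] twist 0.0021
```

View pics/w5.png

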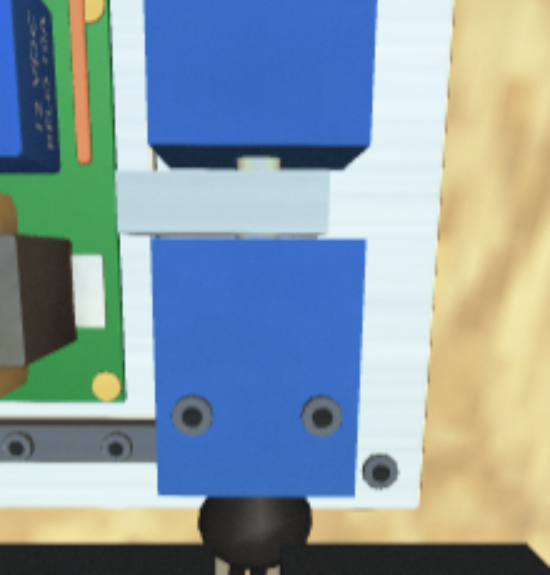

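The pin runs through the tongue's eye and into the far block (shank visible at (258,160)), with the knob against the blue block at (255,497). I'll push slightly harder to seat it, then retreat and check.

Call:
{"op": "apply_moves", "data": {"rows": [[1,[0.001,0,0],0],[1,[0.002,0,0],0],[1,[0.003,0,0],0],[1,[0.003,0,0],0]]}}

```text
clock: 10.6
ee_pos: [524.3, -263.9, 14.5]
tcp_rot: [-179.9, 0.6, 8.3]
contact_force: [-15.4, -4.7, 7.6]
grip_width: 0.004
finger_force: 8.3
```

Call:
{"op": "apply_moves", "data": {"rows": [[1,[-0.01,0,0],0],[1,[-0.04,0,0],0],[1,[-0.04,0,-0.05],0],[1,[-0.04,0,-0.1],0],[1,[-0.04,0,-0.1],0],[1,[-0.04,0,-0.1],0]]}}

```text
clock: 11.2
ee_pos: [492.5, -269.3, 117.6]
tcp_rot: [179.9, -0.3, 8.4]
contact_force: [-0.4, -0.1, -1.2]
grip_width: 0.005
finger_force: 0.0
```

```bash
python3 -c "
from h import *
go(-82.5,-92,14,8.2)
im=viewer.camera('wrist');cv2.imwrite('pics/w6.png',cv2.resize(im[0:230,100:480],None,fx=2.1,fy=2.1,interpolation=2))
"
```

```text
t 11.2 nest [-114.3  -92.4] z 117.6 rot [179.92  -0.3    8.38] F [-0.4 -0.1 -1.2] grip 0.005
shift m [ 0.0313 -0.0004  0.1038] twist 0.0031
```

View pics/w6.png

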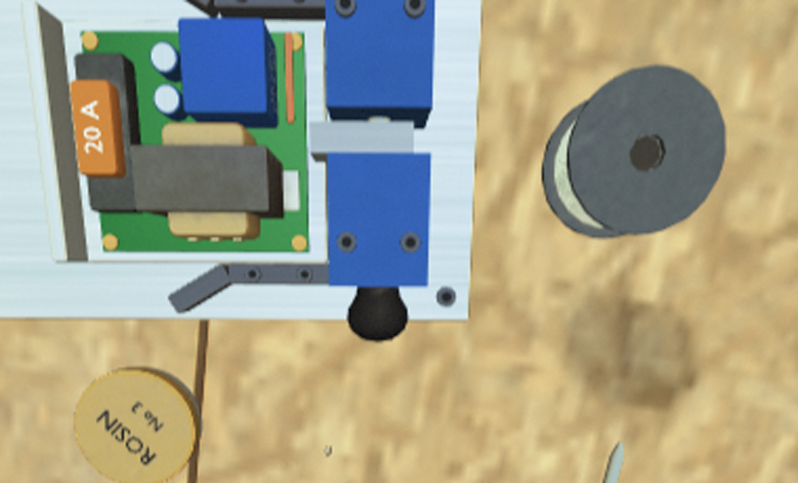

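The knob sits flush on the blue block at (377,287), with the shank crossing to the far block and the carrier at the stops. The tin and reel are undisturbed.

```bash
python3 -c "
from cell import job
print(job.sign_off())"
```

```text
the job is handed in; nothing more can be done
None
```

The carrier is home against both stop buttons, the lock pin is fully in with its knob on the blue block, the flux tin and solder reel were left where they stood, and I handed the job in at about 11 s.

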